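# Set the valves of a vacuum rig for pump-down

### The job

Get the little vacuum rig ready for its pump: turn the black selector until its white pointer clicks in at the green mark, then screw the red-topped bleed valve down clockwise until it seats, and back it off a quarter turn. Finish still gripping the bleed knob at that setting, ready to trim it; the program ends while holding it. Leave the bottle, dish, vial and tweezers beside the rig where they are.

Things in the scene. Friction and masses are not known exactly. Their poses are not given: they have to be found in the camera images.
- rig: vacuum rig, fixed: foot plate 170 x 250 mm (x, y), 12 mm high; grey manifold block along its front (-x), top 52 mm high, with the selector at local (-49, 55) mm and the bleed valve at (-49, -55). Behind: round glass chamber with a rock (centre (36, 58), radius 46, 105 mm high) and gauge (centre (32, -62), radius 29, 112 mm high). Origin: middle of the footprint on the bench; y left, z up
- selector (a joint): angle of the black selector, rad, growing CLOCKWISE from above. Spring detents at 0 (white pointer line at white mark), 0.785 (yellow mark, rig's +x) and 1.571 (green mark, to the right of yellow). Starts between -0.03 and 0.95. Up to 0.1 N m turns it over the hump between notches; within 15 degrees of a notch it snaps in when let go. End stops 0.05 rad outside the outer notches
- selector_grip (a point): on the selector's turning axis, 78 mm above the bench, at grip height. The grip is an upright bar 36 mm long, 10 mm wide, from 58 to 90 mm above the bench, over a skirt disc of radius 17 mm with its top at 58 mm. Turns with the knob: x runs along the bar to the end with the white pointer line, z up
- bleed_screw (a joint): angle of the bleed valve's knob, rad, growing as it OPENS (anticlockwise from above): 0 = seated on its hard stop, 1.571 = a quarter turn open. Starts between 1.2 and 2.8. Friction 0.05 N m; stays where it is left
- bleed_grip (a point): on the bleed knob's axis at mid height of its rim, 89 mm above the bench when seated, rising 0.32 mm per rad of opening. The knob is an upright black knurled cylinder 28 mm across, 79 to 99 mm above the bench, red top with white index line; under it a brass nut 25 mm across, up to 70 mm high. Turns with the knob: -x runs along the index line, which points to the rig's front (red tick) when seated
- bleed_stem: the stem of the bleed valve, which carries the knob; it rises with the thread but does not turn. Origin on the valve's axis at the top of the block (52 mm)
- dropper_bottle: loose bystander: amber dropper bottle with black bulb, 33 mm across, 102 mm tall, left of the rig; origin at the centre of its underside
- petri_dish: loose bystander: clear petri dish 63 mm across, 15 mm tall, left of the rig; origin at the centre of its underside
- red_vial: loose bystander: vial with red cap, 16 mm across, 64 mm tall, standing right of the rig; origin at the centre of its underside
- tweezers: loose bystander: steel tweezers, 124 mm long, 9 mm high, lying right of the rig; origin at the middle of its underside

How it is judged:
By the outcome, as a careful person would: the job done as asked, in the order asked, and still so for the second after the job is handed in, while the arm keeps its last pose, push and grip.
It also fails if it takes over 48 s, if anything falls off the work surface, if the arm or the gripper's body presses on something with over 40 N, if the wrist force passes 120 N, or if a joint passes its speed limit or range.

### The arm

A 6-joint arm with a two-finger parallel gripper is mounted at the origin on a cart in front of the work surface, level with it; the furniture and walls round the work are solid. World frame = base frame: x ahead of the robot, y to its left, z up, the work surface at z = 0. Lengths are in mm, angles in rad, forces in N, time in s.
With the tool pointing down it reaches from about 275 to 750 mm from the base axis. Payload 10.2 kg.
Tool frame: the origin (TCP) lies midway between the tips of the shut fingers; the grasp point (between the pads) lies 19 mm behind it; z points along the fingers, y is the direction in which the jaws open and shut (so a half turn about z gives the same grasp; the last joint's range is limited). The gripper opens to 85 mm and grips with 20 to 120 N. Pads are 22 mm wide; open, the fingers measure 114 mm over their backs; the gripper's body (76 mm by 85 mm) begins 54 mm behind the grasp point. The pads swing forward as they close: fully open they stand 13 mm farther back than shut.
Start: joints at [0.892, 0.313, 1.498, -0, 1.331, -0.223], TCP at [231.108, 471.402, 231.294] pointing down, gripper open.
Joint ranges: [-2.94, 2.94], [-0.97, 2.17], [0.19, 2.56], [-1.23, 4.37], [0.02, 3.11], [-2.88, 2.88]. Speed limits (rad/s): [2.39, 2.39, 3.01, 3.14, 3.14, 3.14].

### API

Orientations are given as a unit quaternion [w, x, y, z].
In Python, from rig import sense, capture, finish_job, search_frame, trace gives the robot as it stands.
- The arm moves only by the tool arm_command, never from a script. Its argument "steps" is one flat list of numbers, 5 for each row, row after row: the shift along the world's x, y, z in units of 50 mm (1.0 is 50 mm), then the turn about the world's z in units of 5 degrees (1.0 is 5 degrees), then the opening in per cent of the stroke, from 0 (shut) to 100 (fully open). In form: [dx, dy, dz, twist, fingers, dx, dy, dz, twist, fingers, ...]. A call has 1 to 5 rows; each row shifts and turns the commanded pose from where the row before left it; what a row does not reach is not made up. A row lasts 1/8 s, in which the tool goes at most 62.5 mm and 10.7 degrees, less where a joint would pass 70% of its speed; a pose out of reach is approached as far as the arm can. A call is refused whole if a number of a shift passes 1 or a number of a turn 1, either way. A call with a gripper value outside its range is refused whole. The fingers move at their own pace and stop on an object; "grip_force" is the grip in N (left out, the last holds). Time passes only in rows, so rows that do not move let the fingers close. It gives the time, the measured TCP pose, the force and the opening at its end, in the units of the state.
- sense(): the state, without advancing time (a new reading comes with each control period).
- capture(name): name is "scene" or "side" or "wrist"; returns a dict with "frame" (384x512x3 uint8, blue, green, red), "fov_y" (degrees; the focal length in pixels is half the picture's height over the tangent of half this angle, whatever the lens; pixels are square), "cx", "cy" (the principal point, pixels), "k1" (the pictures are not rectified: a ray, as slopes to the right and down, at radius r is drawn at 1 + k1 r^2 times it, then the intrinsics apply), "extrinsics" (4x4, takes a point from world to camera coordinates). Camera axes: x right, y down, z forward; pixel columns grow to the right and rows downward; lengths in mm; the calibration is good to about 2 mm. A picture is of the moment at which its call begins. There is no depth.
- finish_job(): hands the job in, once; it reports no verdict.
Trained networks look in a picture, given as the dict that the camera call returned (one of the last four; its "shot" number tells which), for a name from the list of things; names that differ only in an ending like _2 or _b are one class to them, and where a whole thing is asked for, a point or a joint stands for the part that bears it (a point fixed in the world has none). Each returns a list of dicts, best first, with "score" (0 to 1); they miss things now and then, are a little off and sometimes report something else, mostly with a low value. They report only what shows in the picture. A call takes as long as a camera call.
- search_frame(picture, target): "point" ([x, y, z] in mm, in world coordinates, good to about 4 mm: the middle of the surface that is visible of it).
- trace(picture, target): "mask" (384x512 bool, what is visible of it).
The state is a dict: "time_s": time; "joints": joint angles; "dq": joint speeds; "tau": joint torques, N m; "eef_pos": TCP position; "ee_rot": TCP orientation; "force": force on the tool from outside, world axes, zero at the start; "wrist_torque": the same for the moment, N m; "grip_width": opening from 0.0 (shut) to 1.0 (fully open).
Only numpy, scipy, OpenCV 4.12 (cv2) and the standard library are available. Lean on these libraries where they do the work, as an engineer would, in place of code of your own. Each camera call takes 0.05 s, during which the arm holds its last target. There are 200 camera calls.

## Working session

There is one attempt and no reset: what is moved stays moved. The work goes in short steps, Python scripts to look and compute and a tool call to move; the robot and the scene stay as the last step left them, time stands still between calls to the robot, and variables do not carry over. Pictures are saved under pics/ and viewed, on a budget of 10 in all, crops included, one or two more only if the job needs it, and the job is handed in when it is done.

Besides the shell and the picture viewer there is one more tool, called by a JSON object that holds its "name" and its "arguments", one argument or row to a line. arm_command: Moves the arm, as the interface text tells. Its arguments: {"type":"object","properties":{"steps":{"type":"array"},"grip_force":{"type":"number"}},"required":["steps"]}

```bash
mkdir -p pics; ls; cat > h.py <<'E'
import numpy as np, cv2
from rig import *
def K(p):
    h=p["frame"].shape[0]; f=h/2/np.tan(np.radians(p["fov_y"]/2)); return f
def proj(p,X):
    X=np.atleast_2d(np.asarray(X,float)); E=np.array(p["extrinsics"]); c=X@E[:3,:3].T+E[:3,3]
    s=c[:,:2]/c[:,2:]; r2=(s**2).sum(1,keepdims=True)
    return s*(1+p["k1"]*r2)*K(p)+[p["cx"],p["cy"]]
def back(p,uv,z):
    E=np.array(p["extrinsics"]); d=(np.asarray(uv,float)-[p["cx"],p["cy"]])/K(p); s=d.copy()
    for _ in range(20): s=d/(1+p["k1"]*(s@s))
    R=E[:3,:3]; o=-R.T@E[:3,3]; r=R.T@np.array([s[0],s[1],1]); return o+r*(z-o[2])/r[2]
E
python3 - <<'E'
from h import *
print(sense())
for n in ["scene","side","wrist"]:
    p=capture(n); cv2.imwrite(f"pics/{n}0.png",p["frame"])
    for t in ["rig","selector_grip","bleed_grip","dropper_bottle","red_vial"]:
        r=search_frame(p,t); print(n,t,[(np.round(q["point"]),round(q["score"],2)) for q in r[:2]])
a=cv2.imread("pics/scene0.png");b=cv2.imread("pics/side0.png")
cv2.imwrite("pics/a0.png",cv2.resize(a,(800,600)))
E
```

```text
pics
{'time_s': 0.0, 'joints': array([ 8.91605581e-01,  3.13453905e-01,  1.49846087e+00,  2.56830842e-05,
        1.33100616e+00, -2.23420534e-01]), 'dq': array([0.00020671, 0.00061493, 0.00075711, 0.00074282, 0.0009457 ,
       0.00179885]), 'tau': array([ 2.95139907e-04, -4.12254453e+01, -2.59742618e+01, -1.83724292e-04,
        4.02267091e-03, -8.35689406e-06]), 'eef_pos': array([230.92426658, 471.18974064, 230.72412978]), 'ee_rot': array([-3.00881659e-04,  2.25920743e-01,  9.74145460e-01, -5.92205110e-04]), 'force': array([0.63303057, 0.47540534, 0.2331255 ]), 'wrist_torque': array([-0.06247427, -0.00478325, -0.03680344]), 'grip_width': 0.9977790773383116}
scene rig [(array([550., 160.,  49.]), 0.65)]
scene selector_grip [(array([516., 243.,  73.]), 0.6)]
scene bleed_grip [(array([488., 349.,  45.]), 0.57), (array([522., 132.,  95.]), 0.49)]
scene dropper_bottle [(array([488., 350.,  49.]), 0.95)]
scene red_vial [(array([616.,  37.,  37.]), 0.67)]
side rig [(array([571., 274.,  54.]), 0.69), (array([518., -28.,  12.]), 0.23)]
side selector_grip [(array([521., 255.,  73.]), 0.62)]
side bleed_grip [(array([529., 148.,  99.]), 0.61)]
side dropper_bottle [(array([498., 380.,  52.]), 0.66)]
side red_vial []
wrist rig []
wrist selector_grip []
wrist bleed_grip []
wrist dropper_bottle [(array([483., 373.,  14.]), 0.47)]
wrist red_vial []
```

View pics/a0.png

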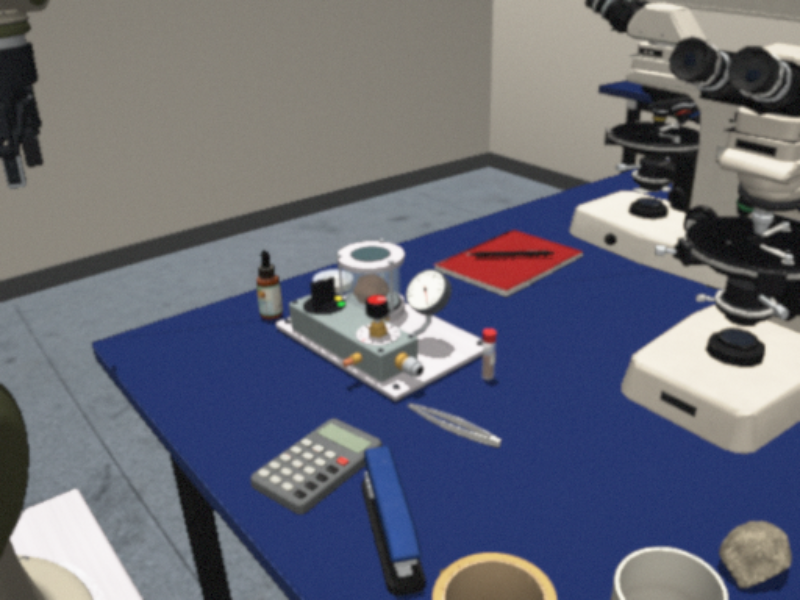

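The scene view shows the rig with the selector at about (322,292) and the bleed knob at (377,305). The bottle is to the left, the vial and tweezers to the right. Next I move above it for a wrist view.

{"name": "arm_command", "arguments": {
  "steps": [0.6, -0.8, 0.3, 0, 100, 0.6, -0.8, 0.3, 0, 100, 0.6, -0.8, 0.3, 0, 100, 0.6, -0.8, 0.3, 0, 100, 0.6, -0.8, 0.3, 0, 100]
}}

```text
time_s: 1.52
eef_pos: [381.9, 270.0, 306.9]
ee_rot: [0.0, 0.226, 0.974, 0.0]
force: [-0.7, 0.3, -0.4]
grip_width: 1.001
```

{"name": "arm_command", "arguments": {
  "steps": [0.6, -0.8, 0.2, 0, 100, 0.6, -0.8, 0, 0, 100, 0, 0, 0, 0, 100]
}}

```text
time_s: 1.9
eef_pos: [442.4, 189.2, 316.0]
ee_rot: [-0.0, 0.228, 0.974, -0.0]
force: [0.3, 0.4, -0.2]
grip_width: 1.001
```

```bash
python3 - <<'E'
from h import *
s=sense(); print(s["time_s"],s["eef_pos"],s["ee_rot"],s["joints"])
p=capture("wrist"); cv2.imwrite("pics/w1.png",cv2.resize(p["frame"],(800,600)))
E_=np.array(p["extrinsics"]); print(np.round(E_,2),p["fov_y"],p["k1"])
for t in ["rig","selector_grip","bleed_grip"]:
    r=search_frame(p,t); print(t,[(np.round(q["point"]),round(q["score"],2)) for q in r[:2]])
E
```

```text
1.9 [442.44106832 189.2463488  315.97215766] [-1.49825068e-04  2.27950118e-01  9.73672770e-01 -2.39533746e-04] [ 1.60266086e-01  1.66314314e-01  1.46475142e+00 -3.29650493e-04
  1.51098629e+00 -9.50566734e-01]
[[ 4.4000e-01  9.0000e-01 -0.0000e+00 -3.6599e+02]
 [ 8.5000e-01 -4.2000e-01  3.1000e-01 -3.6379e+02]
 [ 2.7000e-01 -1.4000e-01 -9.5000e-01  3.6596e+02]
 [ 0.0000e+00  0.0000e+00  0.0000e+00  1.0000e+00]] 68.15012294220313 -0.024981582937345908
rig [(array([561., 212.,  48.]), 0.62)]
selector_grip [(array([521., 248.,  58.]), 0.89)]
bleed_grip [(array([529., 141.,  98.]), 0.89)]
```

View pics/w1.png

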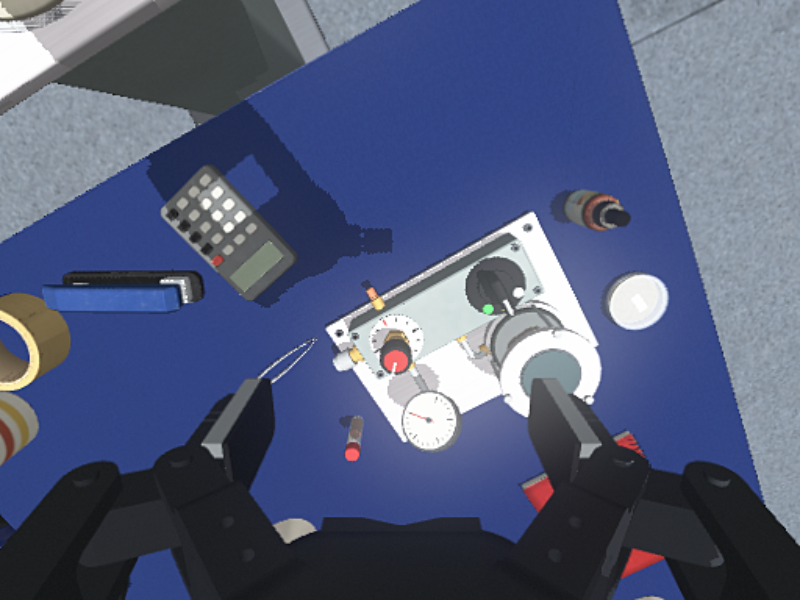

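The wrist view shows the rig clearly: selector at (495,284), bleed red top at (396,358), plate corners near (533,212) and (327,323). I'll zoom in to get the angles.

```bash
cat >> h.py <<'E'
def zoom(p,x0,y0,w,h,name):
    k=min(800/w,600/h); cv2.imwrite(name,cv2.resize(p["frame"][y0:y0+h,x0:x0+w],None,fx=k,fy=k,interpolation=cv2.INTER_CUBIC)); print("scale",k)
E
python3 - <<'E'
from h import *
p=capture("wrist"); zoom(p,205,130,200,150,"pics/w2.png")
c=[back(p,np.array(u)*.64,z) for u,z in [((533,212),12),((327,323),12),((403,441),12)]]
print(np.round(c,1)); d=c[0]-c[1]; yaw=np.arctan2(-d[0],d[1]); print(yaw,np.linalg.norm(d))
E
```

```text
scale 4.0
[[478.5 321.7  12. ]
 [492.4  78.4  12. ]
 [663.9  86.5  12. ]]
0.056835135282432656 243.7643132351821
```

View pics/w2.png

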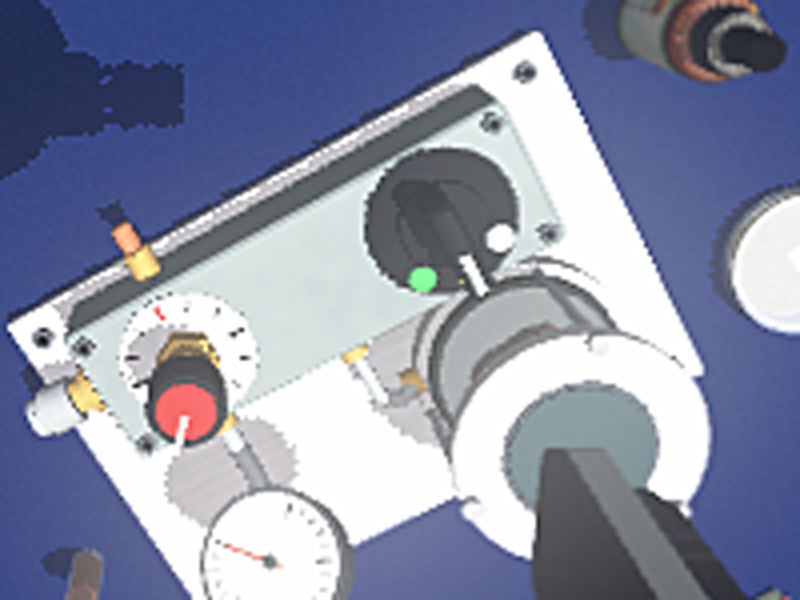

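```bash
python3 - <<'E'
from h import *
p=capture("wrist")
def b(u,v,z): return back(p,np.array([205+u/4,130+v/4]),z)
c=dict(FL=b(538,32,12),FR=b(10,325,12),white=b(500,238,53),green=b(422,280,53),disc=b(442,221,53),ptr0=b(467,258,90),ptr1=b(482,292,90),bartail=b(408,190,90),
 bleed=b(187,411,99.5),i0=b(187,413,99.5),i1=b(182,440,99.5),dial=b(189,357,53),tick=b(160,313,53),screwL=b(525,72,12),screwR=b(42,338,12),bs1=b(490,122,52),bs2=b(547,232,52),bs3=b(85,347,52),bs4=b(148,443,52))
for k in c: print(k,np.round(c[k],1))
for a,bb in [("FL","FR"),("screwL","screwR"),("bs1","bs3"),("bs2","bs4"),("disc","bleed"),("disc","dial")]:
    d=c[a]-c[bb]; print(a,bb,np.arctan2(-d[0],d[1]),np.linalg.norm(d))
def ang(a,b): d=c[b]-c[a]; return np.arctan2(d[1],d[0])
print("mid bs",np.mean([c[k] for k in("bs1","bs2","bs3","bs4")],0))
print("ptr",ang("ptr0","ptr1"),"tail-ptr",ang("bartail","ptr1"),"white",ang("disc","white"),"green",ang("disc","green"),"idx",ang("i0","i1"),"tick",ang("dial","tick"))
E
```

```text
FL [480.8 318.2  12. ]
FR [498.3  71.7  12. ]
white [536.8 269.2  53. ]
green [539.4 236.2  53. ]
disc [520.9 252.   53. ]
ptr0 [523.4 252.4  90. ]
ptr1 [537.3 252.5  90. ]
bartail [492.  243.6  90. ]
bleed [529.  142.1  99.5]
i0 [529.7 141.7  99.5]
i1 [538.5 135.4  99.5]
dial [529.  142.2  53. ]
tick [507.6 140.3  53. ]
screwL [493.3 307.9  12. ]
screwR [509.6  81.1  12. ]
bs1 [493.9 282.4  52. ]
bs2 [542.8 286.2  52. ]
bs3 [507.8 107.4  52. ]
bs4 [555.9 110.5  52. ]
FL FR 0.07114935703233063 247.1512970664705
screwL screwR 0.07163068570749255 227.37678566454795
bs1 bs3 0.07936636526776321 175.59533343913682
bs2 bs4 0.07441249120298149 176.16865767293456
disc bleed 0.07372530188428243 119.67339700670163
disc dial 0.07343014227310396 110.18570106942806
mid bs [525.07994052 196.6245967   52.        ]
ptr 0.0012452162282957301 tail-ptr 0.19334825704106762 white 0.8254815994284056 green -0.7092227544546549 idx -0.6248825792359209 tick -3.054340176733142
```

Pose is consistent: rig yaw ≈0.073, selector axis ≈(521,251.5), bleed axis ≈(529,142), spacing 110 mm. The selector sits near yellow and the bleed is about 2.44 rad open. I'll approach the selector with the jaws at about 94°.

{"name": "arm_command", "arguments": {
  "steps": [0.26, 0.2, -0.5, 1, 45, 0.26, 0.2, -0.5, 1, 45, 0.26, 0.2, -0.5, 1, 45, 0.26, 0.2, -0.5, 1, 45, 0.26, 0.2, -0.5, 1, 45]
}}

```text
time_s: 2.82
eef_pos: [506.0, 242.5, 190.6]
ee_rot: [0.0, 0.008, 1.0, 0.0]
force: [0.1, -0.7, 0.5]
grip_width: 0.45
```

{"name": "arm_command", "arguments": {
  "steps": [0.26, 0.24, -0.5, 1, 45, 0, 0, 0, 0, 45, 0, 0, 0, 0, 45]
}}

```text
time_s: 3.2
eef_pos: [518.9, 253.7, 167.3]
ee_rot: [0.001, -0.034, 0.999, 0.0]
force: [-0.7, 0.2, 0.2]
grip_width: 0.451
```

```bash
python3 - <<'E'
from h import *
s=sense(); q=s["ee_rot"]; print(s["time_s"],s["eef_pos"],2*np.degrees(np.arctan2(q[2],q[1]))-90,s["grip_width"],s["force"])
p=capture("wrist"); cv2.imwrite("pics/w3.png",cv2.resize(p["frame"],(800,600)))
print("axis px in view", proj(p,[[521.1,251.5,90],[521.1,251.5,58],[539,252.7,90],[503,250,90]])*800/512)
for t in ["selector_grip"]:
    r=search_frame(p,t); print(t,[(np.round(q["point"]),round(q["score"],2)) for q in r[:2]])
E
```

```text
3.2 [518.91235565 253.67669879 167.30913308] 93.84169084972547 0.45077313650668266 [-0.73862106  0.15346596  0.19239018]
axis px in view [[396.00326731 312.47081327]
 [396.53704572 294.13434236]
 [396.10379586 343.55259167]
 [395.34506186 279.47159403]]
selector_grip [(array([517., 248.,  56.]), 0.58), (array([614.,  48.,  44.]), 0.22)]
```

View pics/w3.png

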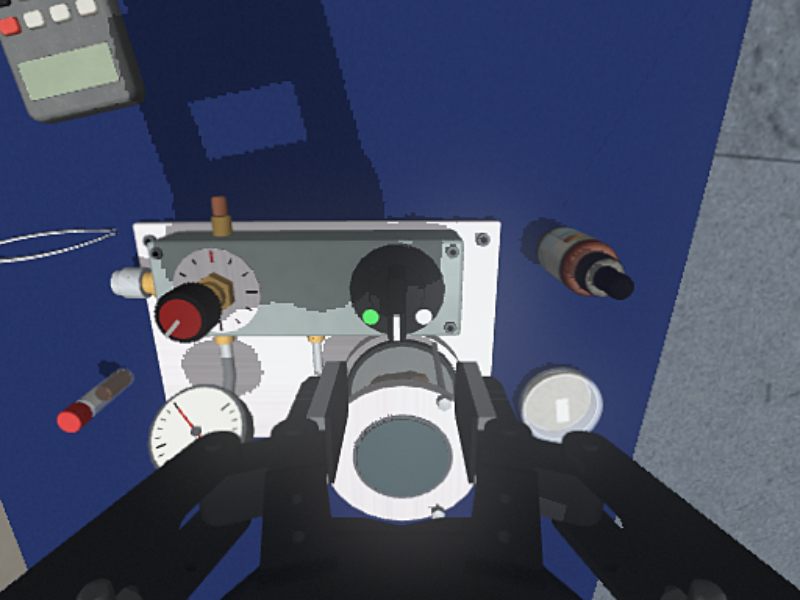

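The view shows the selector bar upright at x≈396, pointer at (397,325) by yellow, centred between the fingers. Descending.

{"name": "arm_command", "arguments": {
  "steps": [0.02, -0.02, -0.55, 0, 45, 0.02, -0.02, -0.55, 0, 45, 0, 0, -0.55, 0, 45, 0, 0, -0.4, 0, 45, 0, 0, 0, 0, 45],
  "grip_force": 40
}}

```text
time_s: 3.92
eef_pos: [520.6, 251.1, 63.6]
ee_rot: [-0.001, -0.034, 0.999, -0.0]
force: [0.1, -0.1, 0.2]
grip_width: 0.453
```

{"name": "arm_command", "arguments": {
  "steps": [0, 0, 0, 0, 25, 0, 0, 0, 0, 5, 0, 0, 0, 0, 0, 0, 0, 0, 0, 0, 0, 0, 0, 0, 0],
  "grip_force": 40
}}

```text
time_s: 4.55
eef_pos: [521.8, 251.3, 65.3]
ee_rot: [0.001, -0.034, 0.999, 0.0]
force: [-1.4, -3.1, 6.6]
grip_width: 0.11
```

{"name": "arm_command", "arguments": {
  "steps": [0, 0, 0, -1, 0, 0, 0, 0, -1, 0, 0, 0, 0, -1, 0, 0, 0, 0, -1, 0, 0, 0, 0, -1, 0]
}}

```text
time_s: 5.18
eef_pos: [521.7, 250.6, 65.3]
ee_rot: [0.001, 0.185, 0.983, -0.001]
force: [-2.7, -7.9, 8.4]
grip_width: 0.107
```

{"name": "arm_command", "arguments": {
  "steps": [0, 0, 0, -1, 0, 0, 0, 0, -1, 0, 0, 0, 0, -1, 0, 0, 0, 0, -1, 0, 0, 0, 0, 0, 0]
}}

```text
time_s: 5.8
eef_pos: [521.3, 250.0, 65.2]
ee_rot: [0.001, 0.352, 0.936, -0.001]
force: [-4.1, -10.5, 10.4]
grip_width: 0.107
```

```bash
python3 - <<'E'
from h import *
s=sense(); q=s["ee_rot"]; print(s["time_s"],s["eef_pos"],2*np.degrees(np.arctan2(q[2],q[1]))-90,s["grip_width"],s["force"],s["wrist_torque"],s["joints"])
E
```

```text
5.8 [521.31565749 249.99993213  65.24646285] 48.838260187943405 0.1066239309233791 [ -4.09793393 -10.52914734  10.44234835] [-1.72670791  0.70514479  0.00614549] [ 0.24577766  0.60318363  1.52134413 -0.00301402  1.01741458 -0.60502627]
```

{"name": "arm_command", "arguments": {
  "steps": [0, 0, 0, 0, 30, 0, 0, 0, 0, 35, 0, 0, 0.3, 0, 35, 0, 0, 0.9, 0, 35, 0, 0, 0.9, 0, 40]
}}

```text
time_s: 6.42
eef_pos: [521.0, 251.5, 171.1]
ee_rot: [0.0, 0.351, 0.936, 0.0]
force: [-0.2, 0.5, -0.1]
grip_width: 0.405
```

{"name": "arm_command", "arguments": {
  "steps": [0, -0.8, 0, 0, 60, 0, -0.8, 0, 0, 60, 0, 0, 0, 0, 60]
}}

```text
time_s: 6.8
eef_pos: [521.4, 169.6, 170.0]
ee_rot: [0.001, 0.352, 0.936, 0.0]
force: [0.4, 0.7, -0.7]
grip_width: 0.603
```

```bash
python3 - <<'E'
from h import *
s=sense(); q=s["ee_rot"]; print(s["time_s"],s["eef_pos"],2*np.degrees(np.arctan2(q[2],q[1]))-90,s["grip_width"],s["force"],s["joints"])
p=capture("wrist"); cv2.imwrite("pics/w4.png",cv2.resize(p["frame"],(800,600)))
print(proj(p,[[521.1,251.5,90],[529.1,141.8,100]])*800/512)
np.save("p4.npy",p,allow_pickle=True)
for t in ["bleed_grip"]:
    r=search_frame(p,t); print(t,[(np.round(q["point"]),round(q["score"],2)) for q in r[:2]])
E
```

```text
6.8 [521.43462024 169.61298398 170.01256699] 48.72785363196863 0.6026850283262476 [ 0.43272769  0.74371436 -0.6534478 ] [ 1.00838531e-01  4.16729000e-01  1.51629206e+00 -1.68756465e-04
  1.20732043e+00 -7.49563054e-01]
[[523.0700167  204.69726199]
 [370.12927482 356.68845975]]
bleed_grip [(array([528., 143., 100.]), 0.74)]
```

View pics/w4.png

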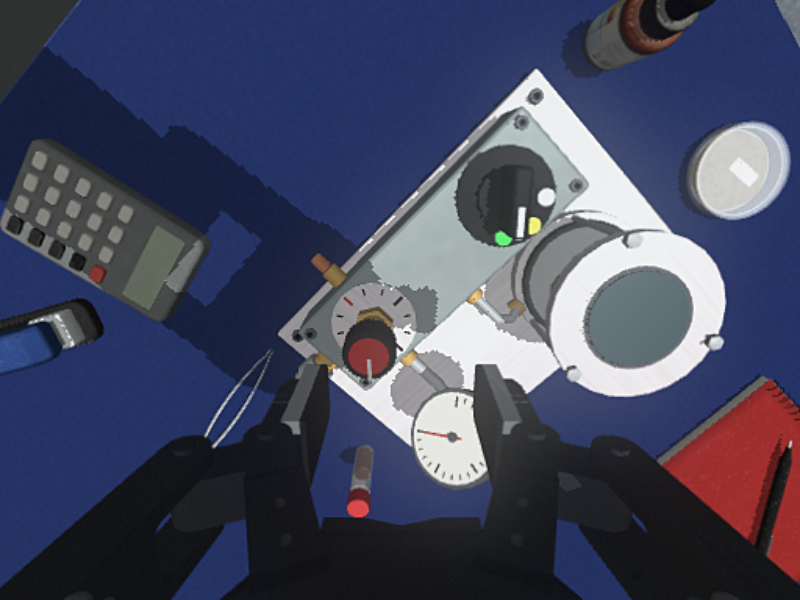

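```bash
python3 - <<'E'
from h import *
p=np.load("p4.npy",allow_pickle=True).item(); p={k:p[k] for k in p}
zoom(p,280,85,80,60+15,"pics/w5.png")
for a in [0.858,0.073,-0.32,-0.712]:
  c=np.array([521.1,251.5]); u=np.array([np.cos(a),np.sin(a)])
  print(a,[np.round((proj(p,[*(c+r*u),z])[0]-[280,85])*8) for r,z in[(-18,90),(0,90),(10,90),(18,90),(18,58),(24,53)]])
E
```

```text
scale 8.0
0.858 [array([254., 369.]), array([438., 368.]), array([540., 368.]), array([622., 367.]), array([524., 335.]), array([564., 331.])]
0.073 [array([315., 234.]), array([438., 368.]), array([504., 441.]), array([557., 498.]), array([468., 450.]), array([489., 481.])]
-0.32 [array([379., 191.]), array([438., 368.]), array([470., 463.]), array([495., 537.]), array([413., 485.]), array([419., 526.])]
-0.712 [array([452., 176.]), array([438., 368.]), array([431., 471.]), array([425., 551.]), array([352., 498.]), array([339., 542.])]
```

View pics/w5.png

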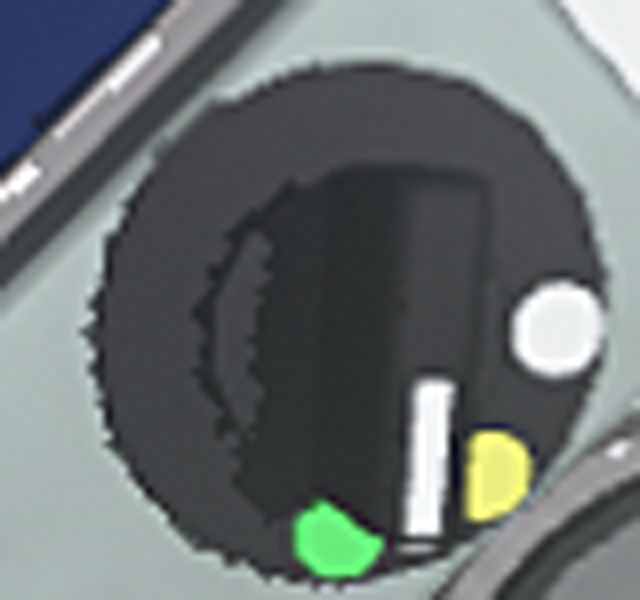

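The pointer line at (434,380)→(422,540) matches the prediction for green, so the selector is in its notch. Now the bleed knob.

{"name": "arm_command", "arguments": {
  "steps": [0.15, -0.55, 0, 0, 60, 0, 0, -0.6, 0, 60, 0, 0, -0.6, 0, 60, 0, 0, -0.5, 0, 60, 0, 0, -0.32, 0, 60],
  "grip_force": 50
}}

```text
time_s: 7.52
eef_pos: [528.4, 144.8, 66.9]
ee_rot: [-0.0, 0.351, 0.937, -0.0]
force: [1.4, -0.1, 0.5]
grip_width: 0.599
```

{"name": "arm_command", "arguments": {
  "steps": [0, 0, 0, 0, 55, 0, 0, 0, 0, 40, 0, 0, 0, 0, 30, 0, 0, 0, 0, 20, 0, 0, 0, 0, 20],
  "grip_force": 50
}}

```text
time_s: 8.15
eef_pos: [527.7, 142.5, 69.4]
ee_rot: [-0.001, 0.351, 0.936, -0.002]
force: [-11.4, -11.7, 13.1]
grip_width: 0.311
```

```bash
cat >> h.py <<'E'
def st():
    s=sense(); q=s["ee_rot"]; print(s["time_s"],np.round(s["eef_pos"],1),"jaw %.2f"%(2*np.degrees(np.arctan2(q[2],q[1]))-90),round(s["grip_width"],3),np.round(s["force"],1),np.round(s["wrist_torque"],3),np.round(s["joints"],2),"tau6 %.3f"%s["tau"][5])
E
python3 -c "from h import *;st()"
```

```text
8.15 [527.7 142.5  69.4] jaw 48.92 0.311 [-11.4 -11.7  13.1] [-1.729  1.795 -0.006] [ 0.05  0.54  1.62 -0.    0.99 -0.8 ] tau6 0.013
```

{"name": "arm_command", "arguments": {
  "steps": [-0.02, -0.04, 0.03, 0, 20, 0, 0, 0, 0, 20]
}}

```text
time_s: 8.4
eef_pos: [527.5, 142.0, 69.8]
ee_rot: [-0.0, 0.351, 0.936, 0.0]
force: [-3.4, 1.3, 0.5]
grip_width: 0.312
```

{"name": "arm_command", "arguments": {
  "steps": [0, 0, 0, -1, 20, 0, 0, 0, -1, 20, 0, 0, 0, -1, 20, 0, 0, 0, -1, 20, 0, 0, 0, -1, 20]
}}

```text
time_s: 9.02
eef_pos: [527.8, 142.1, 69.7]
ee_rot: [0.0, 0.547, 0.837, 0.0]
force: [-2.4, 0.3, -1.0]
grip_width: 0.313
```

```bash
python3 -c "from h import *;st()"
```

```text
9.025 [527.8 142.1  69.7] jaw 23.74 0.313 [-2.4  0.3 -1. ] [0.148 0.151 0.038] [ 0.05  0.54  1.62 -0.    0.98 -0.37] tau6 -0.871
```

{"name": "arm_command", "arguments": {
  "steps": [0, 0, 0, -1, 20, 0, 0, 0, -1, 20, 0, 0, 0, -1, 20, 0, 0, 0, -1, 20, 0, 0, 0, -1, 20]
}}

```text
time_s: 9.65
eef_pos: [528.0, 142.0, 69.6]
ee_rot: [0.0, 0.715, 0.699, 0.0]
force: [-0.3, 0.7, -1.9]
grip_width: 0.31
```

{"name": "arm_command", "arguments": {
  "steps": [0, 0, 0, -1, 20, 0, 0, 0, -1, 20, 0, 0, 0, -1, 20, 0, 0, 0, -1, 20, 0, 0, 0, -1, 20]
}}

```text
time_s: 10.28
eef_pos: [528.2, 141.8, 69.5]
ee_rot: [0.001, 0.849, 0.528, 0.001]
force: [0.8, -0.2, -3.8]
grip_width: 0.311
```

{"name": "arm_command", "arguments": {
  "steps": [0, 0, 0, -1, 20, 0, 0, 0, -1, 20, 0, 0, 0, -1, 20, 0, 0, 0, -1, 20, 0, 0, 0, -1, 20]
}}

```text
time_s: 10.9
eef_pos: [528.3, 141.6, 69.4]
ee_rot: [0.001, 0.943, 0.332, 0.001]
force: [2.3, -3.0, -4.6]
grip_width: 0.31
```

{"name": "arm_command", "arguments": {
  "steps": [0, 0, 0, -1, 20, 0, 0, 0, -1, 20, 0, 0, 0, -1, 20, 0, 0, 0, 0, 20]
}}

```text
time_s: 11.4
eef_pos: [528.3, 141.4, 69.4]
ee_rot: [0.001, 0.978, 0.207, 0.001]
force: [2.3, -4.2, -5.8]
grip_width: 0.309
```

```bash
python3 - <<'E'
from h import *
st()
p=capture("wrist"); cv2.imwrite("pics/w6.png",cv2.resize(p["frame"],(800,600)))
E
```

```text
11.4 [528.3 141.4  69.4] jaw -66.06 0.309 [ 2.3 -4.2 -5.8] [-0.92  -0.659  0.018] [ 0.05  0.54  1.62 -0.    0.98  1.2 ] tau6 0.437
```

View pics/w6.png

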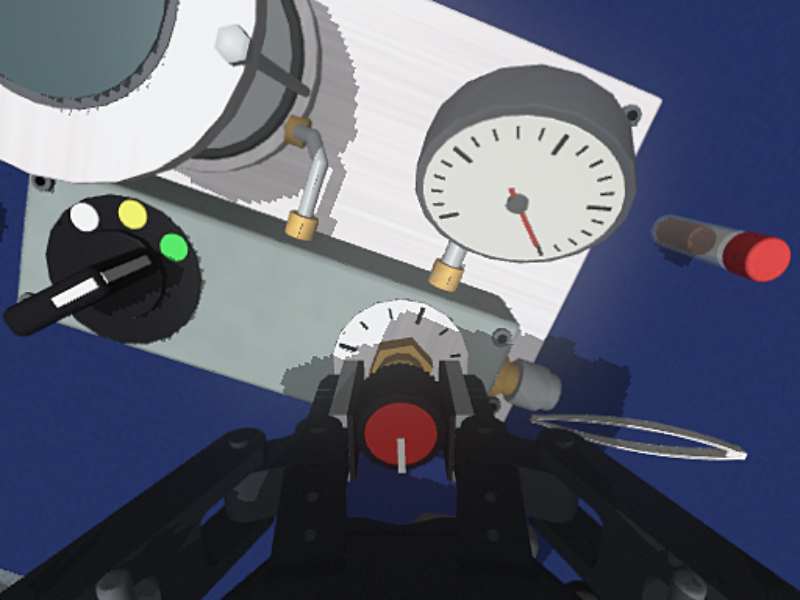

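Index line points straight toward the gripper at (402,455), so the knob is about 20° from seated and hasn't slipped. The gauge is clear and the selector is still at green. Approaching the seat slowly now.

{"name": "arm_command", "arguments": {
  "steps": [0, 0, 0, -0.8, 20, 0, 0, 0, -0.8, 20, 0, 0, 0, -0.8, 20, 0, 0, 0, -0.6, 20, 0, 0, 0, 0, 20]
}}

```text
time_s: 12.08
eef_pos: [528.1, 141.3, 69.3]
ee_rot: [0.001, 0.997, 0.078, 0.001]
force: [3.2, -3.9, -6.1]
grip_width: 0.306
```

```bash
python3 -c "from h import *;st()"
```

```text
12.075 [528.1 141.3  69.3] jaw -81.03 0.306 [ 3.2 -3.9 -6.1] [-1.162 -0.636 -0.049] [ 0.05  0.54  1.62 -0.    0.98  1.46] tau6 0.170
```

{"name": "arm_command", "arguments": {
  "steps": [0, 0, 0, -0.4, 20, 0, 0, 0, 0, 20]
}}

```text
time_s: 12.32
eef_pos: [528.1, 141.3, 69.3]
ee_rot: [0.001, 0.998, 0.061, 0.001]
force: [3.4, -4.9, -6.9]
grip_width: 0.315
```

```bash
python3 -c "from h import *;st()"
```

```text
12.325 [528.1 141.3  69.3] jaw -83.02 0.315 [ 3.4 -4.9 -6.9] [-1.159 -0.606 -0.06 ] [ 0.05  0.54  1.62 -0.    0.98  1.5 ] tau6 0.091
```

{"name": "arm_command", "arguments": {
  "steps": [0, 0, 0, -0.4, 20, 0, 0, 0, 0, 20]
}}

```text
time_s: 12.58
eef_pos: [528.1, 141.2, 69.3]
ee_rot: [0.001, 0.999, 0.043, 0.0]
force: [4.0, -4.4, -6.4]
grip_width: 0.308
```

```bash
python3 -c "from h import *;st()"
```

```text
12.575 [528.1 141.2  69.3] jaw -85.02 0.308 [ 4.  -4.4 -6.4] [-1.22  -0.563 -0.038] [ 0.05  0.54  1.62 -0.    0.98  1.53] tau6 0.091
```

{"name": "arm_command", "arguments": {
  "steps": [0, 0, 0, -0.3, 20, 0, 0, 0, 0, 20]
}}

```text
time_s: 12.82
eef_pos: [528.1, 141.2, 69.3]
ee_rot: [0.001, 1.0, 0.03, 0.0]
force: [3.1, -4.7, -6.3]
grip_width: 0.309
```

```bash
python3 -c "from h import *;st()"
```

```text
12.825 [528.1 141.2  69.3] jaw -86.51 0.309 [ 3.1 -4.7 -6.3] [-1.202 -0.601 -0.011] [ 0.05  0.54  1.62 -0.    0.98  1.56] tau6 0.074
```

{"name": "arm_command", "arguments": {
  "steps": [0, 0, 0, -0.3, 20, 0, 0, 0, 0, 20]
}}

```text
time_s: 13.08
eef_pos: [528.1, 141.2, 69.3]
ee_rot: [0.001, 1.0, 0.017, 0.0]
force: [3.5, -5.9, -5.0]
grip_width: 0.312
```

```bash
python3 -c "from h import *;st()"
```

```text
13.075 [528.1 141.2  69.3] jaw -88.00 0.312 [ 3.5 -5.9 -5. ] [-1.206 -0.623  0.102] [ 0.05  0.54  1.62 -0.    0.98  1.58] tau6 0.187
```

{"name": "arm_command", "arguments": {
  "steps": [0, 0, 0, -0.3, 20, 0, 0, 0, 0, 20]
}}

```text
time_s: 13.32
eef_pos: [528.1, 141.2, 69.3]
ee_rot: [0.001, 1.0, 0.005, 0.0]
force: [4.3, -5.2, -6.6]
grip_width: 0.313
```

```bash
python3 -c "from h import *;st()"
```

```text
13.325 [528.1 141.2  69.3] jaw -89.44 0.313 [ 4.3 -5.2 -6.6] [-1.182 -0.566  0.485] [ 0.05  0.54  1.62 -0.    0.98  1.61] tau6 0.587
```

{"name": "arm_command", "arguments": {
  "steps": [0, 0, 0, 0, 20, 0, 0, 0, -0.2, 20, 0, 0, 0, 0, 20],
  "grip_force": 80
}}

```text
time_s: 13.7
eef_pos: [528.1, 141.2, 69.3]
ee_rot: [0.001, 1.0, -0.003, 0.0]
force: [3.5, -4.9, -6.2]
grip_width: 0.305
```

```bash
python3 - <<'E'
from h import *
st()
p=capture("wrist"); zoom(p,200,170,120,140,"pics/w7.png")
E
```

```text
13.7 [528.1 141.2  69.3] jaw -90.39 0.305 [ 3.5 -4.9 -6.2] [-1.225 -0.537  0.857] [ 0.05  0.54  1.62 -0.    0.98  1.63] tau6 0.880
scale 4.285714285714286
```

View pics/w7.png

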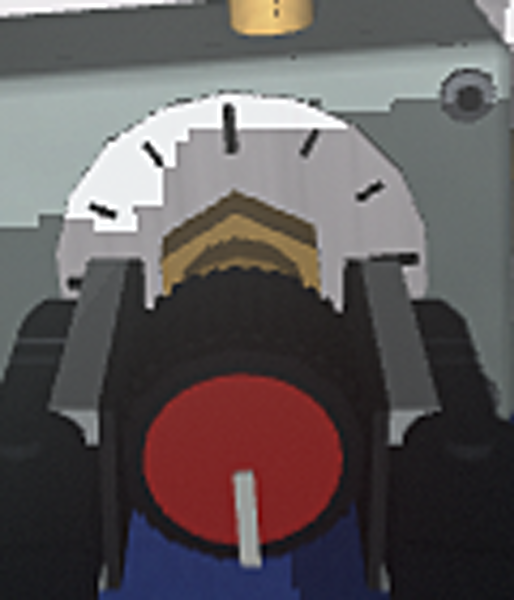

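Seated: torque climbed to 0.86 N·m against 0.05 friction, and the index points at ≈184°, the rig's front. I'll unwind in small moves to find the zero-torque jaw angle, which shows any slip.

{"name": "arm_command", "arguments": {
  "steps": [0, 0, 0, 0.2, 20, 0, 0, 0, 0, 20]
}}

```text
time_s: 14.0
eef_pos: [528.1, 141.2, 69.3]
ee_rot: [0.001, 1.0, 0.005, 0.001]
force: [4.2, -5.2, -6.5]
grip_width: 0.299
```

```bash
python3 -c "from h import *;st()"
```

```text
14.0 [528.1 141.2  69.3] jaw -89.41 0.299 [ 4.2 -5.2 -6.5] [-1.26  -0.522  0.533] [ 0.05  0.54  1.62 -0.    0.98  1.61] tau6 0.448
```

{"name": "arm_command", "arguments": {
  "steps": [0, 0, 0, 0.2, 20, 0, 0, 0, 0, 20]
}}

```text
time_s: 14.25
eef_pos: [528.1, 141.2, 69.3]
ee_rot: [0.001, 1.0, 0.014, 0.001]
force: [3.3, -5.3, -5.9]
grip_width: 0.302
```

```bash
python3 -c "from h import *;st()"
```

```text
14.25 [528.1 141.2  69.3] jaw -88.45 0.302 [ 3.3 -5.3 -5.9] [-1.205 -0.627  0.276] [ 0.05  0.54  1.62 -0.    0.98  1.59] tau6 0.169
```

{"name": "arm_command", "arguments": {
  "steps": [0, 0, 0, 0.2, 20, 0, 0, 0, 0, 20]
}}

```text
time_s: 14.5
eef_pos: [528.1, 141.2, 69.3]
ee_rot: [0.001, 1.0, 0.022, 0.0]
force: [4.1, -6.3, -5.7]
grip_width: 0.302
```

```bash
python3 -c "from h import *;st()"
```

```text
14.5 [528.1 141.2  69.3] jaw -87.48 0.302 [ 4.1 -6.3 -5.7] [-1.198 -0.612  0.012] [ 0.05  0.54  1.62 -0.    0.98  1.58] tau6 -0.055
```

{"name": "arm_command", "arguments": {
  "steps": [0, 0, 0, 1, 20, 0, 0, 0, 1, 20, 0, 0, 0, 1, 20, 0, 0, 0, 1, 20, 0, 0, 0, 1, 20]
}}

```text
time_s: 15.12
eef_pos: [528.2, 141.5, 69.5]
ee_rot: [0.001, 0.971, 0.239, 0.001]
force: [2.7, -4.0, -6.0]
grip_width: 0.307
```

{"name": "arm_command", "arguments": {
  "steps": [0, 0, 0, 1, 20, 0, 0, 0, 1, 20, 0, 0, 0, 1, 20, 0, 0, 0, 1, 20, 0, 0, 0, 1, 20]
}}

```text
time_s: 15.75
eef_pos: [528.2, 141.8, 69.6]
ee_rot: [0.0, 0.896, 0.444, 0.001]
force: [2.1, -1.0, -5.1]
grip_width: 0.299
```

{"name": "arm_command", "arguments": {
  "steps": [0, 0, 0, 1, 20, 0, 0, 0, 1, 20, 0, 0, 0, 1, 20, 0, 0, 0, 1, 20, 0, 0, 0, 1, 20]
}}

```text
time_s: 16.38
eef_pos: [528.1, 142.0, 69.7]
ee_rot: [0.0, 0.779, 0.627, 0.001]
force: [1.3, -1.1, -2.5]
grip_width: 0.306
```

{"name": "arm_command", "arguments": {
  "steps": [0, 0, 0, 1, 20, 0, 0, 0, 1, 20, 0, 0, 0, 1, 20, 0, 0, 0, 0, 20, 0, 0, 0, 0, 20]
}}

```text
time_s: 17.0
eef_pos: [527.9, 142.1, 69.7]
ee_rot: [0.0, 0.693, 0.721, 0.0]
force: [1.0, 0.2, 0.3]
grip_width: 0.301
```

```bash
python3 - <<'E'
from h import *
st()
p=capture("wrist"); cv2.imwrite("pics/w8.png",cv2.resize(p["frame"],(800,600)))
c=np.array([529.1,141.8])
# predicted index line for theta=90deg open: world angle 184.2+90
a=np.radians(4.2+180+90); u=np.array([np.cos(a),np.sin(a)])
print([np.round(proj(p,[*(c+r*u),99.5])[0]*800/512) for r in (0,3,13)])
E
```

```text
17.0 [527.9 142.1  69.7] jaw 2.33 0.301 [1.  0.2 0.3] [ 0.012 -0.453  0.074] [0.05 0.54 1.62 0.   0.98 0.01] tau6 0.026
[array([404., 431.]), array([404., 439.]), array([405., 467.])]
```

View pics/w8.png

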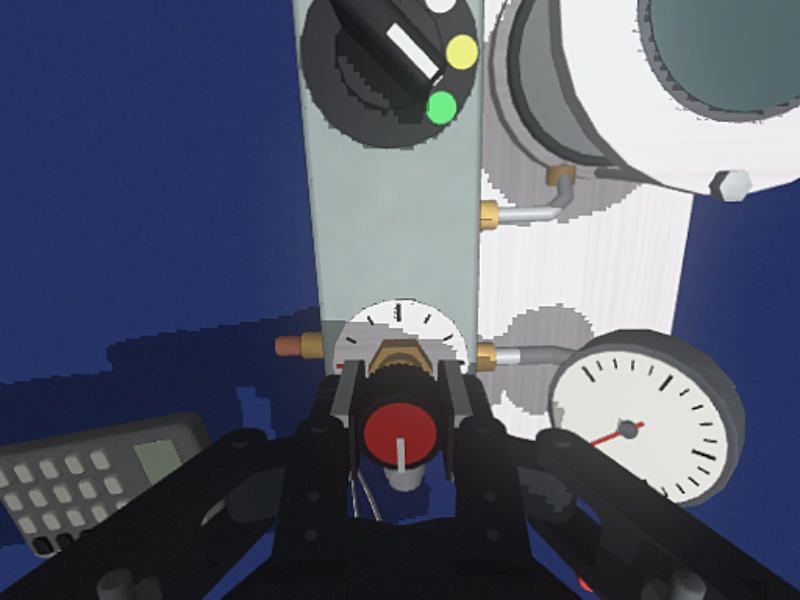

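The index line at (401,438)→(402,473) lies along the predicted quarter-turn direction, the selector points at green, and the forces are small. Handing in.

```bash
python3 -c "
from h import *
print(finish_job()); st()"
```

```text
the job is handed in; nothing more can be done
None
the job is handed in; nothing more can be done
```

The rig is ready for its pump, and the job was handed in at 17 s of the 48 s allowed. `finish_job` gives no verdict.

- **Selector:** I turned it clockwise from the yellow mark to green and let go. A close-up showed the pointer line where the green notch should put it, and it was still at green in the last picture.
- **Bleed valve, seating:** I screwed it clockwise until the torque rose from about 0.05 to 0.86 N·m. The index line then pointed at the rig's front. Unwinding brought the torque back to zero at a jaw angle of about -87.5°, so the grip had not slipped noticeably.
- **Bleed valve, backing off:** I opened it to a jaw angle of +2.3°, which is 89.8° from the seat. The index line agrees with a quarter turn to within about 1–2°.
- **Final hold:** The arm still grips the knob at 80 N, and the outside force on the tool is about 1 N.
- **Bystanders:** I saw no contact with the bottle, dish, vial or tweezers. I did not measure their positions again at the end.

No check failed. The torque readings carried about 0.05–0.1 N·m of offset, so the seat angle is good to about half a degree.

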